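# Scoop desiccant canisters into a packing tub and close it

## Robot

A 6-joint arm with a two-finger parallel gripper is mounted at the origin on the work surface. World frame = base frame: x ahead of the robot, y to its left, z up, the work surface at z = 0. Lengths are in m, angles in degrees, forces in N, time in s.
With the tool pointing down it reaches from about 0.25 to 0.725 m from the base axis. Payload 9.7 kg.
Tool frame: the origin (TCP) lies between the finger pads; the fingertips stand 19 mm ahead of it and the grasp point (between the pads) is the TCP; z points along the fingers, y is the line along which they close (so a half turn about z gives the same grasp; the last joint's range is limited). The gripper opens to 85 mm and grips with 20 to 120 N. Pads are 22 mm wide; open, the fingers measure 114 mm over their backs; the gripper's body (76 mm by 85 mm) begins 54 mm behind the grasp point. The pads swing forward as they close: fully open they stand 13 mm farther back than shut.
Start: joints at [-68.01, 4.979, 10.078, 95.1, 0, 90], TCP at [0.206, -0.51, 0.25] pointing down, gripper open.
Joint ranges: [-179.16, 179.16], [-48.56, 103.87], [-65.8, 70.77], [-126.05, 130.52], [-82.76, 87.17], [-180, 180]. Speed limits (degrees/s): [127.2, 127.2, 147.25, 180, 180, 180].

## Interface

Orientations are given as [roll, pitch, yaw] about the fixed x, y, z axes, in that order (R = Rz(yaw) Ry(pitch) Rx(roll)).
In Python, from workcell import bot gives the robot as it stands. The module is installed in compiled form; this text tells all that it offers.
- The arm moves only by the shell command python3 -m crank 'ROWS' [OPENING] [FORCE]. ROWS is JSON, a list that holds one entry, the list of rows, each a list of 6 numbers: the shift along the world's x, y, z as a fraction of full scale, then the turn, a rotation vector about the world's x, y, z as a fraction of full scale. In form: [[[x, y, z, wx, wy, wz], ...]]. A call has 1 to 20 rows; each row shifts and turns the commanded pose from where the row before left it; what a row does not reach is not made up. Full scale, the value 1, is 20 mm for a shift and 0.12 rad for a turn. A row lasts 1/12 s, in which the tool goes at most 41.7 mm and 7.16 degrees, less where a joint would pass 70% of its speed; a pose out of reach is approached as far as the arm can. A call with a number of a shift or a turn outside -1 to 1 is refused whole. A call with a gripper value outside its range is refused whole. OPENING is the opening, from 0 (shut) to 1 (fully open), set as the call begins (- or left out, the last holds). The fingers move at their own pace and stop on an object; FORCE is the grip in N (left out, the last holds). Time passes only in rows, so rows that do not move let the fingers close. It gives the time, the measured TCP pose, the force, the opening and the grip force at its end, in the units of the state.
- bot.get_obs(): the state, without advancing time (a new reading comes with each control period).
- bot.camera(name): name is "scene" or "top" or "wrist"; returns the picture (384x512x3 uint8, red, green, blue); there is no depth.
- bot.camera_model(name): a dict with "vertical_fov" (degrees; the focal length in pixels is half the picture's height over the tangent of half this angle, whatever the lens; pixels are square), "cx", "cy" (the principal point, pixels), "R" (3x3) and "t" (3): a world point X has camera coordinates R X + t. Camera axes: x right, y down, z forward; pixel columns grow to the right and rows downward; lengths in m; the calibration is good to about 2 mm. A picture is of the moment at which its call begins: read the wrist's pose just before it. camera_model takes no time and is no camera call; for the wrist camera it gives the pose at the moment of the call.
- bot.job_done(): hands the job in; it is judged then, once.
The state is a dict: "time": time; "q": joint angles; "qd": joint speeds; "joint_efforts": joint torques, N m; "ee_pos": TCP position; "tcp_rot": TCP orientation; "wrist_force": force on the tool from outside, world axes, zero at the start; "torque": the same for the moment, N m; "opening": finger opening in m; "grasp_force": force on a finger pad.
Only numpy, scipy, OpenCV 4.12 (cv2) and the standard library are available. Lean on these libraries where they do the work, as an engineer would, in place of code of your own. Each camera call takes 0.05 s, during which the arm holds its last target. There are 200 camera calls.

## Task

Using the scoop, never your fingers, take up at least three desiccant canisters from the blue bin in one scoopful and tip them into the green tub. Stand the scoop back on its black mat, then put the orange lid on the tub so that both pins pass through its holes and it lies flush on the rim. Leave no canister lying outside the bin and the tub, and do not disturb the jar, gauze roll and carton.

Things in the scene. Friction and masses are not known exactly. Their poses are not given: they have to be found in the camera images.
- bin: Fixed blue open bin, outer 245 (x) x 124 mm, 68 high, upright walls 6, floor 6 thick. Origin: middle of underside, at table height. Flat floor x = -80 to +119 mm, inner width 112. Its -x wall (robot side) is a ramp at 55 deg, from x = -80 at the floor to x = -115, 55 mm high, then upright. Five canisters start in the -x half beside the ramp; the +x half is empty.
- tub: Fixed green open tub, outer 140 x 140 mm, rim 70 mm above table, walls and floor 5 mm. Origin: middle of underside at table height. A post level with the rim stands at its -x and +x side, each with an upright steel locating pin (8 mm diameter, 26 mm tall, tapered tip) at x = -86 and +86 mm, y = 0.
- tub_mid (a point): middle of the tub's inside, 30 mm above the table
- tub_pin0 (a point): tip of the tub's locating pin at its -x end
- tub_pin1 (a point): tip of the tub's locating pin at its +x end
- lid: Loose orange lid: plate 206 (x) x 140 (y) x 6 mm, 0.25 kg, two 14 mm through-holes at x = -86 and +86 mm, y = 0. Origin: middle of underside; lies flat on the table. Black upright bar handle in the middle: 16 mm thick (x), 70 mm long (y), from 6 to 44 mm above the underside. Fits the tub either way round, underside on the rim.
- lid_grip (a point): middle of the lid's handle, 33 mm above the lid's underside
- mat: Fixed black rubber mat for the scoop, 190 (x) x 140 (y) x 3 mm. Origin: middle of its underside at table height.
- scoop: Loose aluminium scoop, 0.16 kg, standing on the mat. Origin: middle of pan underside; z up. Pan: open lip at x = -50 mm (facing the robot), back wall at x = +45, 98 mm wide (y), floor 2.5, side walls 34 and back wall 40 mm high. Black straight handle, section 20 x 24 (y) mm, 130 mm long, rises from x = +55 mm, z = 0 behind the pan, leaning away from the pan by 0.12 rad (top towards +x).
- scoop_grip (a point): point to grip on the handle's axis, 107 mm along it, in the scoop's frame (68, 0, 106) mm
- scoop_pan (a point): middle of the pan, 14 mm above its underside
- scoop_lip (a point): middle of the lip, on the underside
- can0: White rigid desiccant canister with a red band, 26 mm diameter, 24 mm tall, bevelled edges, 12 g. Origin at its centre; z is its axis. Starts upright in the bin.
- can1: White rigid desiccant canister with a red band, 26 mm diameter, 24 mm tall, bevelled edges, 12 g. Origin at its centre; z is its axis. Starts upright in the bin.
- can2: White rigid desiccant canister with a red band, 26 mm diameter, 24 mm tall, bevelled edges, 12 g. Origin at its centre; z is its axis. Starts upright in the bin.
- can3: White rigid desiccant canister with a red band, 26 mm diameter, 24 mm tall, bevelled edges, 12 g. Origin at its centre; z is its axis. Starts upright in the bin.
- can4: White rigid desiccant canister with a red band, 26 mm diameter, 24 mm tall, bevelled edges, 12 g. Origin at its centre; z is its axis. Starts upright in the bin.
- pillbottle: Bystander: amber jar, 60 mm diameter, 110 mm tall; origin under its centre
- gauze: Bystander: upright blue gauze roll, 70 mm diameter, 90 mm tall; origin under its centre
- carton: Bystander: green carton 70 x 120 x 60 mm; origin under its centre

How it is judged:
By the outcome, as a careful person would: the job done as asked, in the order asked, and still so for the second after the job is handed in, with the robot touching nothing.
It also fails if it takes over 72 s, if anything falls off the work surface, if the arm or the gripper's body presses on something with over 40 N, if the wrist force passes 120 N, or if a joint passes its speed limit or range.

## Working session

There is one attempt and no reset: what is moved stays moved. The work goes in short steps, Python scripts to look and compute and a shell command to move; the robot and the scene stay as the last step left them, time stands still between calls to the robot, and variables do not carry over. Pictures are saved under pics/ and viewed, at most 10 in all, crops included, and the job is handed in when it is done.

```bash
mkdir -p pics; python3 - <<'E'
from workcell import bot
import cv2,numpy as np
o=bot.get_obs(); print(o)
for n in("scene","top"):
    m=bot.camera_model(n); print(n,m)
    im=bot.camera(n); cv2.imwrite(f"pics/{n}0.png",cv2.resize(im[:,:,::-1],(800,600),interpolation=cv2.INTER_CUBIC)); np.save(f"pics/{n}0.npy",im)
E
```

```text
{'time': 0.0, 'q': array([-6.80094979e+01,  5.00996898e+00,  1.00339333e+01,  9.50987412e+01,
       -1.17817718e-03,  9.00001348e+01]), 'qd': array([ 0.04856145, -0.04586767, -0.03551712, -0.05600277,  0.03849187,
        0.04322745]), 'joint_efforts': array([-5.27935961e-03, -5.20390320e+01,  4.64794779e+01,  1.64623529e-02,
       -2.41989010e-04,  5.07351899e-06]), 'ee_pos': array([ 0.20586798, -0.50979904,  0.24958924]), 'tcp_rot': array([-1.79925223e+02,  1.17835216e-03,  2.19903688e+01]), 'wrist_force': array([-0.41217012,  0.39018285, -0.00589644]), 'torque': array([-0.01510152, -0.02149236,  0.02216649]), 'grasp_force': 0.0, 'opening': 0.08529900190613099}
scene {'vertical_fov': 46.29946274066225, 'cx': 251.06191434404235, 'cy': 195.33347783813898, 'R': array([[-0.69286894,  0.72096307,  0.01203693],
       [ 0.53175903,  0.5221697 , -0.66676168],
       [-0.48699587, -0.45557771, -0.74517379]]), 't': array([ 0.42642617, -0.24361897,  1.60328506])}
top {'vertical_fov': 46.9553204293479, 'cx': 262.05692835037416, 'cy': 191.87098229034305, 'R': array([[-0.00514112, -0.99998118, -0.00334694],
       [-0.99661105,  0.00539852, -0.08208082],
       [ 0.08209735,  0.00291361, -0.99662006]]), 't': array([0.01107309, 0.58678383, 1.39020427])}
```

View pics/top0.png

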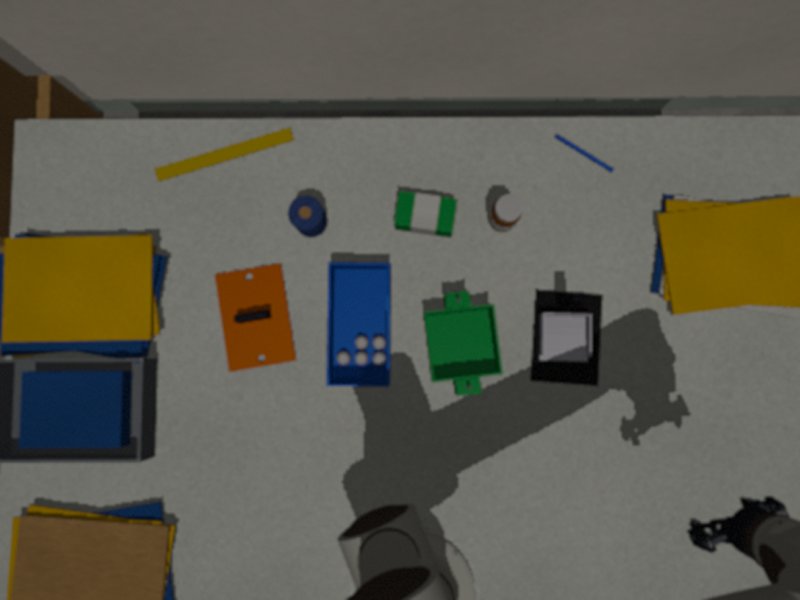

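View pics/scene0.png

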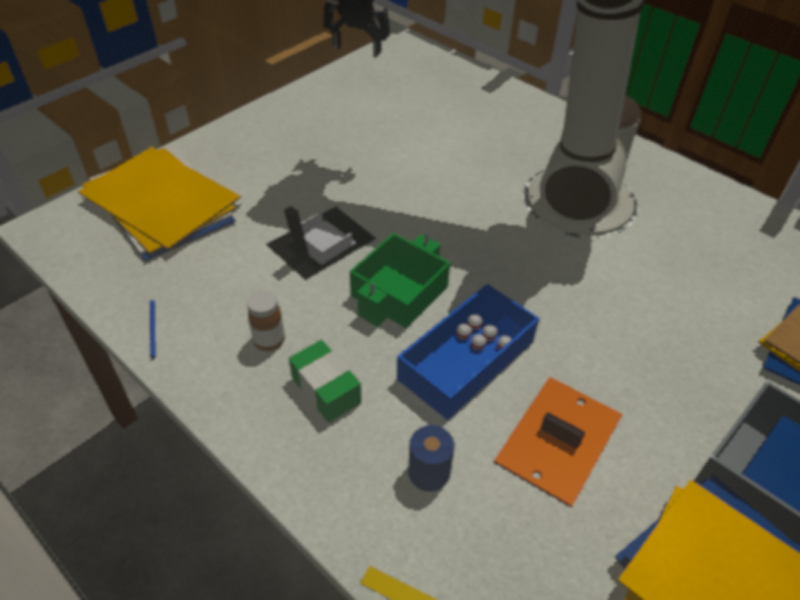

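The top view shows (in 800x600 pixels) the lid at about (256,316), the bin at (359,324), the canisters near (362,352), the tub at (462,343), the scoop on its mat at (567,337), and the bystanders at y≈210. The scene view agrees. I'll enlarge the middle of the top view.

```bash
python3 - <<'E'
import cv2,numpy as np
im=np.load("pics/top0.npy")[:,:,::-1]
c=im[160:262,134:392]
c=np.clip(c.astype(float)*1.5,0,255).astype(np.uint8)
cv2.imwrite("pics/crop1.png",cv2.resize(c,None,fx=3.1,fy=3.1,interpolation=cv2.INTER_CUBIC))
E
```

```text
(no output)
```

View pics/crop1.png

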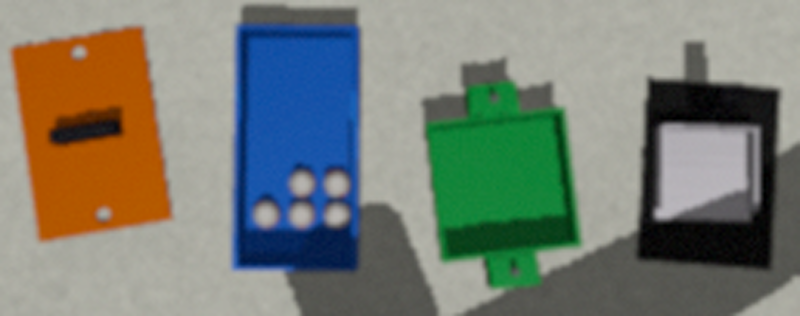

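The enlarged crop shows the lid corners at (12,46), (142,27), (171,217), (41,241). The bin rim runs from (237,25) to (357,269), and the tub rim corners are (426,124), (565,108), (579,244), (445,260). The mat corners are (650,80), (778,90), (770,267), (639,259). The five cans are at (302,183), (337,183), (266,214), (302,214) and (337,214).

```bash
cat > h.py <<'E'
from workcell import bot
import numpy as np
def ray(name,u,v,z,m=None):
    m=m or bot.camera_model(name); f=192/np.tan(np.radians(m["vertical_fov"])/2)
    R=np.array(m["R"]);t=np.array(m["t"]); c=-R.T@t
    d=R.T@np.array([(u-m["cx"])/f,(v-m["cy"])/f,1]); return c+d*(z-c[2])/d[2]
def proj(name,X,m=None):
    m=m or bot.camera_model(name); f=192/np.tan(np.radians(m["vertical_fov"])/2)
    p=np.array(m["R"])@X+m["t"]; return p[:2]/p[2]*f+[m["cx"],m["cy"]]
E
python3 - <<'E'
from h import *
def c(u,v,z): return ray("top",134+(u+.5)/3.1-.5,160+(v+.5)/3.1-.5,z)[:2]*1000
def rect(n,pts,z):
    P=np.array([c(u,v,z) for u,v in pts]); TL,TR,BR,BL=P
    a=(TL+TR-BL-BR)/2; b=(TL+BL-TR-BR)/2
    print(n,"ctr",P.mean(0).round(1),"Lx",np.linalg.norm(a).round(1),"Ly",np.linalg.norm(b).round(1),"yaw",np.degrees(np.arctan2(a[1],a[0])).round(1),np.degrees(np.arctan2(-b[0],b[1])).round(1))
rect("lid",[(12,46),(142,27),(171,217),(41,241)],6)
h=[c(79,53,6),c(103,214,6)];print("holes",h,np.linalg.norm(h[0]-h[1]),(h[0]+h[1])/2,np.degrees(np.arctan2(*(h[0]-h[1])[::-1])))
rect("bin",[(237,25),(359,25),(357,269),(233,269)],68)
rect("tub",[(426,124),(565,108),(579,244),(445,260)],70)
h=[c(493,98,96),c(514,266,96)];print("pins",h,np.linalg.norm(h[0]-h[1]),(h[0]+h[1])/2,np.degrees(np.arctan2(*(h[0]-h[1])[::-1])))
rect("mat",[(650,80),(778,90),(770,267),(639,259)],3)
rect("pan(floor z5)",[(657,124),(750,126),(750,221),(653,221)],6)
print("handle grip",c(695,45,106+3))
for p in[(302,183),(337,183),(266,214),(302,214),(337,214)]: print("can",c(*p,30))
E
```

```text
lid ctr [  197.4 -1033.9] Lx 652.9 Ly 439.1 yaw -170.7 -170.9
holes [array([  -68.97284662, -1079.21191705]), array([ 469.87638334, -991.86613995])] 545.8825674067057 [  200.45176836 -1035.5390285 ] -170.79261824281932
bin ctr [-2782.9 -5138.3] Lx 11869.7 Ly 5981.3 yaw 179.3 179.7
tub ctr [-946.2 5061.1] Lx 6825.6 Ly 6867.3 yaw -173.7 -173.6
pins [array([-7412.15397415,  6303.54421102]), array([4150.15272783, 7617.41445426])] 11636.71737590848 [-1631.00062316  6960.47933264] -173.5170644908759
mat ctr [428.  353.9] Lx 203.4 Ly 147.8 yaw 175.6 175.7
pan(floor z5) ctr [ 343.7 1002.1] Lx 319.3 Ly 315.7 yaw 177.5 179.1
handle grip [-12608.99612514  23162.28589221]
can [ -156.43443547 -2087.63912792]
can [ -152.63526272 -1358.91027349]
can [  482.85872308 -2835.53726757]
can [  486.7035127  -2087.24550658]
can [  490.44085654 -1359.86537106]
```

Heights went in as mm, so I'll rerun with metres.

```bash
python3 - <<'E'
from h import *
def c(u,v,z): return ray("top",134+(u+.5)/3.1-.5,160+(v+.5)/3.1-.5,z/1000)[:2]*1000
def rect(n,pts,z):
    P=np.array([c(u,v,z) for u,v in pts]); TL,TR,BR,BL=P
    a=(TL+TR-BL-BR)/2; b=(TL+BL-TR-BR)/2
    print(n,"ctr",P.mean(0).round(1),"Lx",np.linalg.norm(a).round(1),"Ly",np.linalg.norm(b).round(1),"yaw",np.degrees(np.arctan2(a[1],a[0])).round(1),np.degrees(np.arctan2(-b[0],b[1])).round(1))
rect("lid",[(12,46),(142,27),(171,217),(41,241)],6)
h=[c(79,53,6),c(103,214,6)];print("holes",h,np.linalg.norm(h[0]-h[1]),(h[0]+h[1])/2,np.degrees(np.arctan2(*(h[0]-h[1])[::-1])))
rect("bin",[(237,25),(359,25),(357,269),(233,269)],68)
rect("tub",[(426,124),(565,108),(579,244),(445,260)],70)
h=[c(493,98,96),c(514,266,96)];print("pins",h,np.linalg.norm(h[0]-h[1]),(h[0]+h[1])/2,np.degrees(np.arctan2(*(h[0]-h[1])[::-1])))
rect("mat",[(650,80),(778,90),(770,267),(639,259)],3)
rect("pan",[(657,124),(750,126),(750,221),(653,221)],6)
print("handle grip",c(695,45,109))
for p in[(302,183),(337,183),(266,214),(302,214),(337,214)]: print("can",c(*p,30))
E
```

```text
lid ctr [556.2 328.3] Lx 204.1 Ly 137.3 yaw 9.3 9.1
holes [array([639.46152676, 342.48825881]), array([470.98388759, 315.17855973])] 170.67669602307356 [555.22270717 328.83340927] 9.207381757180721
bin ctr [537.5 109.4] Lx 243.5 Ly 122.7 yaw -0.7 -0.3
tub ctr [498.9 -96.7] Lx 135.8 Ly 136.6 yaw 6.3 6.4
pins [array([582.22884668, -85.25891087]), array([ 418.67194971, -103.84452234])] 164.60948788703834 [500.4503982 -94.5517166] 6.482935509124115
mat ctr [ 509.8 -315.9] Lx 185.8 Ly 135.0 yaw -4.4 -4.3
pan ctr [ 510.4 -308.2] Lx 99.8 Ly 98.7 yaw -2.5 -0.9
handle grip [ 631.80011804 -281.34736619]
can [501.53755529 106.62756109]
can [501.35086946  70.81888279]
can [470.12361729 143.37819024]
can [469.93468991 106.60821911]
can [469.75104226  70.8658149 ]
```

The sizes agree with those given to within about 4 mm. The cans are in a 3+2 cluster against the ramp. Next I'll move the wrist camera above the scoop for a precise handle pose.

```bash
python3 -m crank '[[[1,0.55,0.14,0,0,-0.2],[1,0.55,0.14,0,0,-0.2],[1,0.55,0.14,0,0,-0.2],[1,0.55,0.14,0,0,-0.2],[1,0.55,0.14,0,0,-0.2],[1,0.55,0.14,0,0,-0.2],[1,0.55,0.14,0,0,-0.2],[1,0.55,0.14,0,0,-0.2],[1,0.55,0.14,0,0,-0.2],[1,0.55,0.14,0,0,-0.2],[1,0.55,0.14,0,0,-0.2],[1,0.55,0.14,0,0,-0.2],[1,0.55,0.14,0,0,-0.2],[1,0.55,0.14,0,0,-0.2],[1,0.55,0.14,0,0,-0.2],[1,0.55,0.14,0,0,-0.2],[0,0,0,0,0,-0.2],[0,0,0,0,0,-0.2]]]' 1; python3 - <<'E'
from h import *
import cv2
m=bot.camera_model("wrist"); im=bot.camera("wrist"); np.save("pics/w1.npy",im); np.save("pics/w1m.npy",m,allow_pickle=True)
cv2.imwrite("pics/w1.png",cv2.convertScaleAbs(cv2.resize(im[:,:,::-1],(768,576)),alpha=1.8))
print(m, bot.get_obs()["ee_pos"])
E
```

```text
time: 1.6
ee_pos: [0.5266, -0.3334, 0.2942]
tcp_rot: [-180.0, 0.1, -2.7]
wrist_force: [-0.8, -0.4, 0.2]
opening: 0.0851
grasp_force: 0.0
{'vertical_fov': 63.49103763613745, 'cx': 254.53323347175808, 'cy': 188.67921055688333, 'R': array([[-4.72054813e-02, -9.98884844e-01,  8.42622975e-04],
       [-9.60312168e-01,  4.56147321e-02,  2.75172375e-01],
       [-2.74903951e-01,  1.21804633e-02, -9.61394536e-01]]), 't': array([-0.30805981,  0.47191557,  0.56855487])} [ 0.525908   -0.33387842  0.29446768]
```

View pics/w1.png

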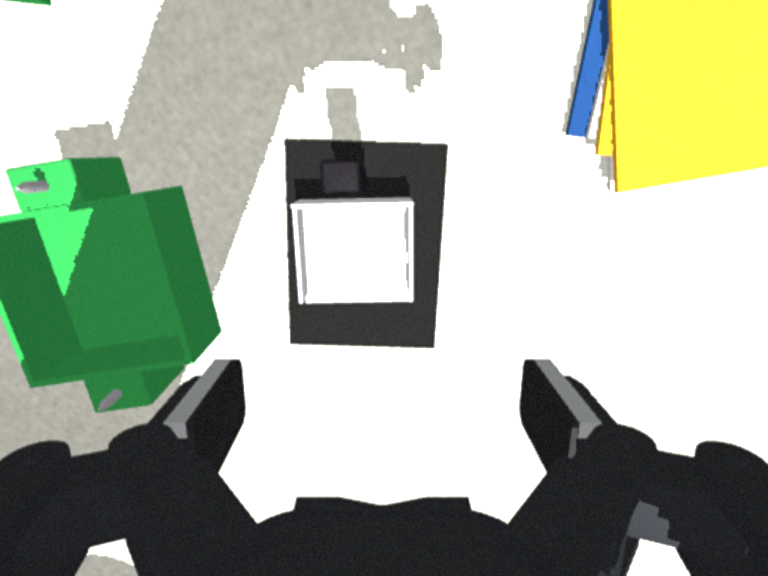

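The wrist view shows the handle top as a dark square around (341,177), behind the pan. The pan's lip runs from (300,303) to (413,301) and the back rim is at row 200. I'll enlarge with gamma for exact edges.

```bash
python3 - <<'E'
import cv2,numpy as np
im=np.load("pics/w1.npy")[:,:,::-1]
c=im[88:238,180:310].astype(float)/255
c=(255*c**0.5).astype(np.uint8)
cv2.imwrite("pics/crop2.png",cv2.resize(c,None,fx=4,fy=4,interpolation=cv2.INTER_CUBIC))
E
```

```text
(no output)
```

View pics/crop2.png

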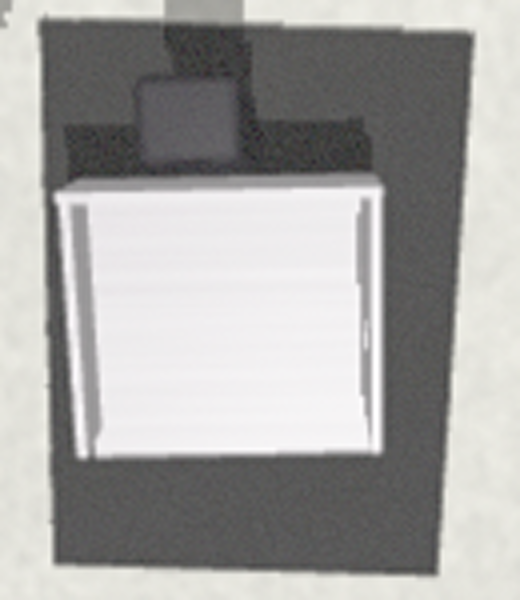

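The crop shows the handle top's corners at (138,78), (240,75), (241,163) and (145,163). The lip runs from (78,458) to (382,454), and the mat's corners are visible too.

```bash
python3 - <<'E'
from h import *
m=np.load("pics/w1m.npy",allow_pickle=True).item()
R=np.array(m["R"]);print("cam",-R.T@m["t"])
def c(u,v,z): return ray("w",180+(u+.5)/4-.5,88+(v+.5)/4-.5,z/1000,m)[:2]*1000
def pr(u,v): return np.array([180+(u+.5)/4-.5,88+(v+.5)/4-.5])
P=[c(u,v,132) for u,v in[(138,78),(240,75),(241,163),(145,163)]]
print("top",np.round(P,1),np.mean(P,0))
for z in(3,5.5,37): print(z,"lip",c(78,458,z),c(382,454,z))
print("back wall top z43",c(60,194,43),c(384,188,43),c(70,180,43),c(382,178,43))
M=[c(u,v,3) for u,v in[(42,20),(474,33),(437,574),(56,564)]];print("mat",np.round(M,1),np.mean(M,0))
# fit scoop pose
from scipy.optimize import least_squares
obs=[((-50,49,0),(78,458)),((-50,-49,0),(382,454)),((70.6-10,12,130),(145,163)),((70.6-10,-12,130),(241,163)),((70.6+10,12,128),(138,78)),((70.6+10,-12,128),(240,75))]
def res(p):
    a=p[2];Q=np.array([[np.cos(a),-np.sin(a),0],[np.sin(a),np.cos(a),0],[0,0,1]])
    return np.concatenate([proj("w",(Q@np.array(o)+[p[0],p[1],3])/1000,m)-pr(*x) for o,x in obs])
s=least_squares(res,[510,-308,0]);print("scoop",s.x,np.degrees(s.x[2]),s.fun.round(2))
a=s.x[2];print("grip",s.x[0]+68*np.cos(a),s.x[1]+68*np.sin(a))
E
```

```text
cam [ 0.59494213 -0.33616784  0.41700699]
top [[ 590.4 -300.3]
 [ 590.  -322.9]
 [ 570.8 -322. ]
 [ 571.8 -300.3]] [ 580.75030229 -311.36549623]
3 lip [ 460.62660709 -252.2400462 ] [ 457.03433166 -358.94059224]
5.5 lip [ 461.43767749 -252.74684798] [ 457.86709418 -358.80307794]
37 lip [ 471.65716456 -259.13255044] [ 468.35990194 -357.0703977 ]
back wall top z43 [ 556.67226387 -262.97656441] [ 553.86848747 -359.75714419] [ 560.65457553 -266.36716154] [ 556.84729229 -359.24618987]
mat [[ 607.7 -254.9]
 [ 597.2 -392.4]
 [ 410.5 -377.5]
 [ 420.9 -240.5]] [ 509.07068139 -316.31614494]
scoop [ 5.10028657e+02 -3.08203585e+02 -4.35830773e-02] -2.4971263859199193 [ 3.32 -1.23 -2.84 -0.49 -1.66  0.97  0.93  0.87 -0.51 -0.75  0.92 -0.1 ]
grip 577.9640843299923 -311.1662961705154
```

Handle top fits (width 22 vs 24 mm, lip 98 mm wide at the wall tops). The grip point is at (0.578, -0.311, 0.109) with scoop yaw about -1.9°. I'll go and grip it.

```bash
python3 -m crank '[[[0.87,0.38,0,0,0,0.04],[0.87,0.38,0,0,0,0.04],[0.86,0.37,0,0,0,0.04],[0,0,-0.9,0,0,0],[0,0,-0.9,0,0,0],[0,0,-0.9,0,0,0],[0,0,-0.9,0,0,0],[0,0,-0.9,0,0,0],[0,0,-0.9,0,0,0],[0,0,-0.9,0,0,0],[0,0,-0.9,0,0,0],[0,0,-0.9,0,0,0],[0,0,-0.9,0,0,0],[0,0,-0.27,0,0,0],[0,0,0,0,0,0]]]' 1; python3 -m crank '[[[0,0,0,0,0,0],[0,0,0,0,0,0],[0,0,0,0,0,0],[0,0,0,0,0,0],[0,0,0,0,0,0],[0,0,0,0,0,0],[0,0,0,0,0,0],[0,0,0,0,0,0]]]' 0 100; python3 - <<'E'
from h import *
import cv2
im=bot.camera("wrist")
cv2.imwrite("pics/w2.png",cv2.convertScaleAbs(im[:,:,::-1],alpha=1.5)); o=bot.get_obs(); print(o["q"],o["torque"],o["wrist_force"])
E
```

```text
time: 2.9
ee_pos: [0.5764, -0.3116, 0.108]
tcp_rot: [-179.9, 0.2, -2.0]
wrist_force: [-0.3, -0.4, -0.7]
opening: 0.0854
grasp_force: 0.0
time: 3.57
ee_pos: [0.5784, -0.3115, 0.1105]
tcp_rot: [180.0, -0.1, -1.9]
wrist_force: [1.1, 2.1, 5.5]
opening: 0.0231
grasp_force: 98.4
[-2.83043662e+01  1.91081168e+01  1.11389010e+01  8.19499781e+01
  5.75646877e-03  1.53623940e+02] [-0.04926847 -0.14105064  0.00814422] [1.07654976 0.80922643 5.03243358]
```

View pics/w2.png

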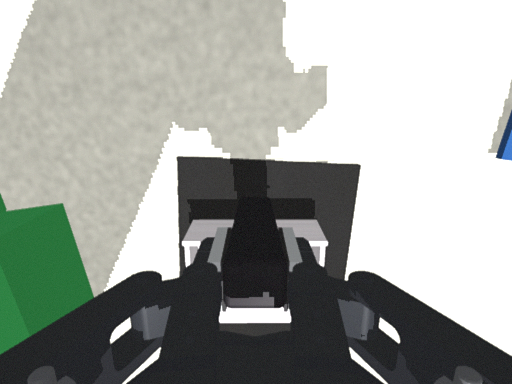

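The grip is good (23 mm opening, 98 N), but q6 = 180 + q1 - yaw would exceed its range over at the bin. I'll regrip with the hand turned half round.

```bash
python3 -m crank '[[[0,0,0,0,0,0],[0,0,0,0,0,0],[0,0,0,0,0,0],[0,0,0,0,0,0],[0,0,1,0,0,0],[0,0,1,0,0,0],[0,0,1,0,0,0],[0,0,1,0,0,0],[0,0,0,0,0,1],[0,0,0,0,0,1],[0,0,0,0,0,1],[0,0,0,0,0,1],[0,0,0,0,0,1],[0,0,0,0,0,1],[0,0,0,0,0,1],[0,0,0,0,0,1],[0,0,0,0,0,1],[0,0,0,0,0,1],[0,0,0,0,0,1],[0,0,0,0,0,1]]]' 1; python3 -m crank '[[[0,0,0,0,0,1],[0,0,0,0,0,1],[0,0,0,0,0,1],[0,0,0,0,0,1],[0,0,0,0,0,1],[0,0,0,0,0,1],[0,0,0,0,0,1],[0,0,0,0,0,1],[0,0,0,0,0,1],[0,0,0,0,0,1],[0,0,0,0,0,1],[0,0,0,0,0,1],[0,0,0,0,0,1],[0,0,0,0,0,1],[0,0,0,0,0,0.18],[0,0,0,0,0,0],[0,0,0,0,0,0]]]'; python3 -c "
from workcell import bot;print(bot.get_obs()['q'])"
```

```text
time: 5.28
ee_pos: [0.5779, -0.3114, 0.1894]
tcp_rot: [-180.0, -0.0, 80.9]
wrist_force: [-0.5, -0.7, -0.0]
opening: 0.0852
grasp_force: 0.0
time: 6.7
ee_pos: [0.5779, -0.3114, 0.1895]
tcp_rot: [180.0, -0.0, 177.9]
wrist_force: [-0.4, 0.3, 0.8]
opening: 0.0856
grasp_force: 0.0
[-2.83142645e+01  1.92180811e+01  1.99977080e+01  9.07959049e+01
 -7.20860421e-04 -2.61710650e+01]
```

```bash
python3 -m crank '[[[0,0,-1,0,0,0],[0,0,-1,0,0,0],[0,0,-1,0,0,0],[0,0,-1,0,0,0],[0,0,0,0,0,0]]]'; python3 -m crank '[[[0,0,0,0,0,0],[0,0,0,0,0,0],[0,0,0,0,0,0],[0,0,0,0,0,0],[0,0,0,0,0,0],[0,0,0,0,0,0],[0,0,0,0,0,0],[0,0,0,0,0,0]]]' 0 110;  python3 -m crank '[[[0,0,0.5,0,0,0],[0,0,1,0,0,0],[0,0,1,0,0,0],[0,0,1,0,0,0],[0,0,1,0,0,0],[0,0,1,0,0,0],[0,0,1,0,0,0],[0,0,1,0,0,0],[0,0,0,0,0,0],[0,0,0,0,0,0]]]'; python3 - <<'E'
from h import *
import cv2
m=bot.camera_model("scene")
im=bot.camera("scene"); cv2.imwrite("pics/s2.png",cv2.resize(im[100:260,120:330,::-1],None,fx=3.5,fy=3.5,interpolation=cv2.INTER_CUBIC)); o=bot.get_obs(); print(o["q"],o["torque"],o["wrist_force"])
E
```

```text
time: 7.12
ee_pos: [0.5763, -0.3105, 0.1052]
tcp_rot: [179.8, -0.3, 177.9]
wrist_force: [-0.3, 0.3, -1.0]
opening: 0.0853
grasp_force: 0.0
time: 7.78
ee_pos: [0.5786, -0.3116, 0.111]
tcp_rot: [-180.0, 0.1, 178.1]
wrist_force: [1.2, 0.1, 5.6]
opening: 0.0227
grasp_force: 108.3
time: 8.62
ee_pos: [0.5782, -0.3116, 0.2604]
tcp_rot: [-180.0, 0.1, 178.1]
wrist_force: [0.0, 0.3, -3.1]
opening: 0.0227
grasp_force: 108.0
[-2.83173459e+01  2.09161528e+01  2.99224006e+01  9.90368533e+01
 -2.30581127e-03 -2.63740743e+01] [-0.05115735 -0.09401782 -0.02378146] [-0.42216939  0.34652883 -2.57641262]
```

View pics/s2.png

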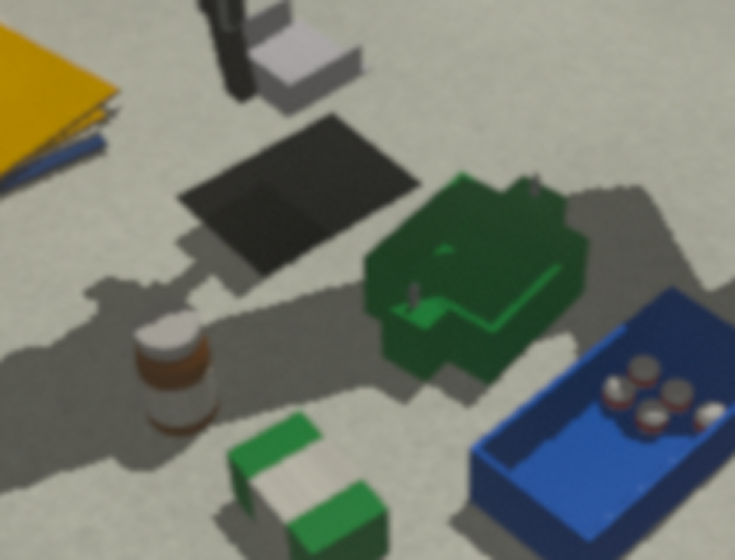

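The scoop is held and clear of the mat, and the cans are unmoved in the bin. Now I'll carry it over the empty half of the bin, with the lip just ahead of the cans.

```bash
python3 -m crank '[[[0.15,1,0,0,0,0.01],[0.15,1,0,0,0,0.01],[0.15,1,0,0,0,0.01],[0.15,1,0,0,0,0.01],[0.15,1,0,0,0,0.01],[0.15,1,0,0,0,0.01],[0.15,1,0,0,0,0.01],[0.15,1,0,0,0,0.01],[0.15,1,0,0,0,0.01],[0.15,1,0,0,0,0.01],[0.15,1,0,0,0,0.01],[0.15,1,0,0,0,0.01],[0.15,1,0,0,0,0.01],[0.15,1,0,0,0,0.01],[0.15,1,0,0,0,0.01],[0.15,1,0,0,0,0.01],[0.15,1,0,0,0,0.01],[0.15,1,0,0,0,0.01],[0.15,1,0,0,0,0.01],[0.15,1,0,0,0,0.01]]]'; python3 -m crank '[[[0.05,0.9,0,0,0,0],[0,0,0,0,0,0],[0,0,0,0,0,0],[0,0,0,0,0,0]]]'; python3 -c "
from workcell import bot;print(bot.get_obs()['q'])"
```

```text
time: 10.33
ee_pos: [0.6375, 0.0895, 0.2576]
tcp_rot: [-180.0, -0.2, 179.4]
wrist_force: [-0.1, -0.0, -2.4]
opening: 0.0228
grasp_force: 108.1
time: 10.67
ee_pos: [0.6386, 0.1062, 0.2584]
tcp_rot: [-180.0, -0.1, 179.4]
wrist_force: [-0.3, -0.7, -2.1]
opening: 0.0229
grasp_force: 108.3
[ 9.45143352e+00  1.95403106e+01  2.80883493e+01  9.86627814e+01
 -1.86991156e-02  1.00057735e+01]
```

```bash
python3 -m crank '[[[0,0,-0.7,0,0,0],[0,0,-1,0,0,0],[0,0,-1,0,0,0],[0,0,-1,0,0,0],[0,0,-1,0,0,0],[0,0,-1,0,0,0],[0,0,-0.6,0,0,0],[0,0,-0.2,0,0,0],[0,0,0,0,0,0]]]'; python3 -m crank '[[[0,0,-0.2,0,0,0],[0,0,-0.15,0,0,0],[0,0,-0.1,0,0,0],[0,0,0,0,0,0]]]';python3 -m crank '[[[0,0,-0.1,0,0,0],[0,0,-0.05,0,0,0],[0,0,0,0,0,0]]]'
```

```text
time: 11.42
ee_pos: [0.6384, 0.1059, 0.1287]
tcp_rot: [-180.0, -0.1, 179.4]
wrist_force: [-0.5, -0.2, -1.3]
opening: 0.0227
grasp_force: 108.3
time: 11.75
ee_pos: [0.639, 0.1066, 0.1208]
tcp_rot: [180.0, 0.0, 179.4]
wrist_force: [-0.2, 0.4, -1.8]
opening: 0.0231
grasp_force: 108.3
time: 12.0
ee_pos: [0.6389, 0.1067, 0.1175]
tcp_rot: [-180.0, -0.0, 179.4]
wrist_force: [0.7, -0.2, -1.4]
opening: 0.0228
grasp_force: 108.3
```

```bash
python3 -m crank '[[[0,0,-0.1,0,0,0],[0,0,0,0,0,0]]]'; python3 -m crank '[[[0,0,-0.05,0,0,0],[0,0,0,0,0,0]]]'; python3 -m crank '[[[0,0,-0.05,0,0,0],[0,0,0,0,0,0]]]'; python3 -m crank '[[[0,0,-0.05,0,0,0],[0,0,0,0,0,0]]]'
```

```text
time: 12.17
ee_pos: [0.6389, 0.1066, 0.1154]
tcp_rot: [-180.0, -0.0, 179.4]
wrist_force: [-1.2, -0.4, -2.4]
opening: 0.0229
grasp_force: 108.3
time: 12.33
ee_pos: [0.6389, 0.1066, 0.1145]
tcp_rot: [-180.0, -0.0, 179.4]
wrist_force: [0.1, -0.0, -2.7]
opening: 0.0228
grasp_force: 108.3
time: 12.5
ee_pos: [0.6391, 0.1067, 0.114]
tcp_rot: [180.0, 0.0, 179.4]
wrist_force: [0.6, 0.4, -0.2]
opening: 0.0232
grasp_force: 108.6
time: 12.67
ee_pos: [0.6393, 0.1067, 0.114]
tcp_rot: [180.0, 0.1, 179.4]
wrist_force: [-1.1, -0.1, 5.4]
opening: 0.0231
grasp_force: 109.7
```

Floor contact came at exactly the predicted height. Now I'll push the lip under the cans towards the ramp.

```bash
python3 -m crank '[[[-0.4,0,0.03,0,0,0],[-0.4,0,0,0,0,0],[-0.4,0,0,0,0,0],[-0.4,0,0,0,0,0],[-0.4,0,0,0,0,0],[0,0,0,0,0,0]]]'; python3 -m crank '[[[-0.4,0,0,0,0,0],[-0.3,0,0,0,0,0],[0,0,0,0,0,0]]]';  python3 - <<'E'
from h import *
import cv2
im=bot.camera("scene"); 
im2=bot.camera("wrist")
a=cv2.resize(im[170:290,240:360,::-1],(400,400),interpolation=cv2.INTER_CUBIC)
b=cv2.resize(cv2.convertScaleAbs(im2[:,:,::-1],alpha=1.5),(400,300))
b=cv2.copyMakeBorder(b,0,100,0,0,cv2.BORDER_CONSTANT)
cv2.imwrite("pics/s3.png",np.hstack([a,b]))
E
```

```text
time: 13.17
ee_pos: [0.5975, 0.1067, 0.1139]
tcp_rot: [180.0, -0.0, 179.5]
wrist_force: [-1.8, -0.2, 4.8]
opening: 0.0228
grasp_force: 109.0
time: 13.42
ee_pos: [0.5843, 0.1067, 0.1139]
tcp_rot: [180.0, 0.0, 179.4]
wrist_force: [0.3, -0.2, 6.4]
opening: 0.0229
grasp_force: 109.2
```

View pics/s3.png

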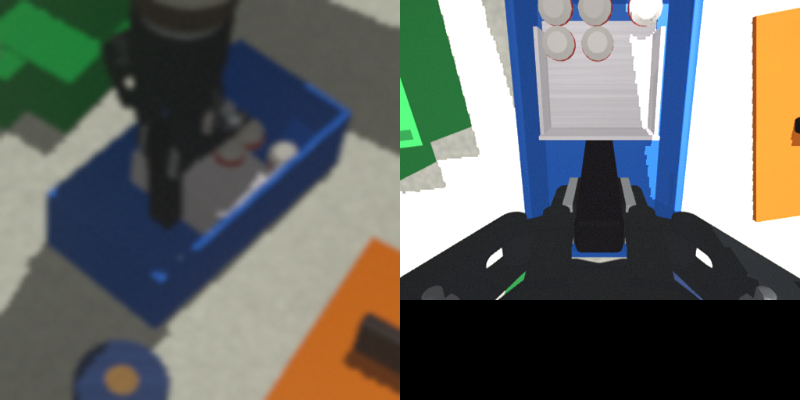

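In the wrist view, two cans are already in the pan and the other three are at its lip, inside the side walls. I'll go on to the ramp foot, then tilt the lip up along the ramp.

```bash
python3 -m crank '[[[-0.2,0,0.02,0,0,0],[-0.2,0,0,0,0,0],[0,0,0,0,0,0]]]'; python3 -m crank '[[[0.15,0,0,0,0.5,0],[0.1,0,-0.02,0,0.5,0],[0.05,0,-0.04,0,0.5,0],[0,0,-0.05,0,0.5,0],[0,0,-0.07,0,0.5,0],[0,0,-0.08,0,0.5,0],[-0.05,0,-0.09,0,0.5,0],[0,0,0,0,0,0],[0,0,0,0,0,0]]]';  python3 - <<'E'
from h import *
import cv2
print(bot.get_obs()["q"])
im=bot.camera("scene"); 
im2=bot.camera("wrist")
a=cv2.resize(im[170:290,240:360,::-1],(400,400),interpolation=cv2.INTER_CUBIC)
b=cv2.resize(cv2.convertScaleAbs(im2[:,:,::-1],alpha=1.5),(400,300))
b=cv2.copyMakeBorder(b,0,100,0,0,cv2.BORDER_CONSTANT)
cv2.imwrite("pics/s4.png",np.hstack([a,b]))
E
```

```text
time: 13.77
ee_pos: [0.5765, 0.1066, 0.1139]
tcp_rot: [180.0, 0.0, 179.4]
wrist_force: [2.0, 0.9, 5.7]
opening: 0.0229
grasp_force: 109.3
time: 14.52
ee_pos: [0.5819, 0.1065, 0.1043]
tcp_rot: [-179.7, -24.2, 179.4]
wrist_force: [0.5, -0.3, -2.4]
opening: 0.0225
grasp_force: 108.3
[  8.77582872  34.56150091  27.58513975 106.97688865   3.56018809
   8.59870547]
```

```bash
python3 -m crank '[[[0.1,0,0.4,0,0,0],[0.2,0,0.7,0,0,0],[0.3,0,0.8,0,0,0],[0.3,0,0.8,0,0,0],[0.3,0,0.8,0,0,0],[0.3,0,0.8,0,0,0],[0.3,0,0.8,0,0,0],[0.2,0,0.8,0,0,0],[0,0,0.6,0,0,0],[0,0,0,0,0,0],[0,0,0,0,0,0]]]';  python3 - <<'E'
from h import *
import cv2
print(bot.get_obs()["q"])
im=bot.camera("scene"); 
im2=bot.camera("wrist")
a=cv2.resize(im[130:290,220:380,::-1],(400,400),interpolation=cv2.INTER_CUBIC)
b=cv2.resize(cv2.convertScaleAbs(im2[:,:,::-1],alpha=1.5),(400,300))
b=cv2.copyMakeBorder(b,0,100,0,0,cv2.BORDER_CONSTANT)
cv2.imwrite("pics/s5.png",np.hstack([a,b]))
E
```

```text
time: 15.53
ee_pos: [0.6221, 0.1067, 0.2381]
tcp_rot: [-179.8, -23.9, 179.4]
wrist_force: [0.8, -0.1, -2.5]
opening: 0.0225
grasp_force: 108.5
[  8.31148109  45.66238709  59.60354093 127.56840363   3.37526401
   8.15609211]
```

View pics/s5.png

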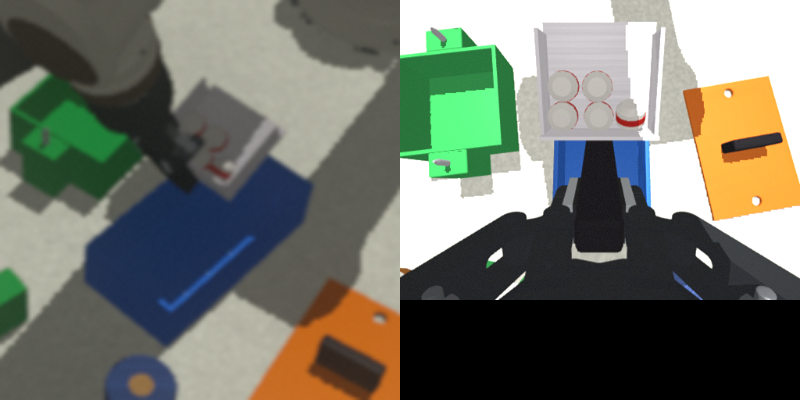

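All five cans sit in the pan. Next I'll carry it over the tub, turning to the tub's yaw and reducing the tilt to about 10°.

```bash
python3 -m crank '[[[0,-0.2,0,0,-0.17,0.05],[-0.03,-0.5,0,0,-0.17,0.09],[-0.04,-0.85,0,0,-0.17,0.09],[-0.04,-0.85,0,0,-0.17,0.09],[-0.04,-0.85,0,0,-0.17,0.09],[-0.04,-0.85,0,0,-0.17,0.09],[-0.04,-0.85,-0.1,0,-0.17,0.09],[-0.04,-0.85,-0.1,0,-0.17,0.09],[-0.04,-0.85,-0.1,0,-0.17,0.09],[-0.04,-0.85,-0.1,0,-0.17,0.09],[-0.04,-0.85,-0.15,0,-0.17,0.08],[-0.03,-0.7,-0.15,0,-0.17,0.08],[-0.02,-0.5,-0.1,0,0,0],[0,-0.2,0,0,0,0],[0,0,0,0,0,0]]]';  python3 - <<'E'
from h import *
o=bot.get_obs();print(o["q"])
th=np.radians(np.concatenate([[10],10-np.arange(1,19)*3.9])) 
d=np.degrees(th)
zl=np.interp(-d,[-10,0,10,20,60],[135,108,88,75,58]); xl=np.interp(-d,[-10,20,60],[-20,-20,-8])
X=xl+118*np.cos(th)+108*np.sin(th); Z=zl-118*np.sin(th)+108*np.cos(th)
a=np.radians(6.4); 
P=np.c_[499.5+X*np.cos(a),-96+X*np.sin(a),Z]; print(P[0])
for i in range(1,len(th)): print(d[i].round(1),((P[i]-P[i-1])/20).round(2),P[i].round(0))
print("axis turn",np.array([-np.sin(a),np.cos(a)])*np.radians(-3.9)/.12)
E
```

```text
time: 16.88
ee_pos: [0.6126, -0.0889, 0.2203]
tcp_rot: [-179.1, -10.1, -173.8]
wrist_force: [0.3, 1.0, -3.2]
opening: 0.0224
grasp_force: 108.5
[ -6.89222055  24.50525668  29.60419132 104.77650848  -3.18313791
 -12.85862176]
[613.74486982 -83.18538463 220.86875236]
6.1 [-0.31 -0.03 -0.08] [608. -84. 219.]
2.2 [-0.34 -0.04 -0.1 ] [601. -85. 217.]
-1.7 [-0.36 -0.04 -0.06] [594. -85. 216.]
-5.6 [-0.39 -0.04 -0.01] [586. -86. 216.]
-9.5 [-0.41 -0.05 -0.04] [578. -87. 215.]
-13.4 [-0.44 -0.05  0.05] [569. -88. 216.]
-17.3 [-0.46 -0.05  0.04] [560. -89. 217.]
-21.2 [-0.46 -0.05  0.06] [550. -90. 218.]
-25.1 [-0.43 -0.05  0.14] [542. -91. 221.]
-29.0 [-0.45 -0.05  0.11] [533. -92. 223.]
-32.9 [-0.46 -0.05  0.07] [524. -93. 224.]
-36.8 [-0.47 -0.05  0.04] [514. -94. 225.]
-40.7 [-0.48 -0.05  0.  ] [505. -95. 225.]
-44.6 [-0.48 -0.05 -0.04] [495. -96. 224.]
-48.5 [-0.48 -0.05 -0.07] [485. -98. 223.]
-52.4 [-0.48 -0.05 -0.11] [476. -99. 221.]
-56.3 [-0.48 -0.05 -0.15] [ 466. -100.  218.]
-60.2 [-0.48 -0.05 -0.18] [ 457. -101.  214.]
axis turn [ 0.06322875 -0.56369697]
```

```bash
python3 -m crank '[[[-0.3,0.1,-0.08,0.06,-0.56,0],[-0.34,0.1,-0.1,0.06,-0.56,0],[-0.36,0.05,-0.06,0.06,-0.56,0],[-0.39,-0.04,-0.02,0.06,-0.56,0],[-0.41,-0.05,-0.03,0.06,-0.56,0],[-0.44,-0.05,0.05,0.06,-0.56,0],[-0.46,-0.05,0.05,0.06,-0.56,0],[-0.46,-0.05,0.06,0.06,-0.56,0],[-0.43,-0.05,0.14,0.06,-0.56,0],[-0.45,-0.05,0.11,0.06,-0.56,0],[-0.46,-0.05,0.07,0.06,-0.56,0],[-0.47,-0.05,0.04,0.06,-0.56,0]]]'; python3 -m crank '[[[-0.48,-0.05,0,0.06,-0.56,0],[-0.48,-0.05,-0.04,0.06,-0.56,0],[-0.48,-0.05,-0.07,0.06,-0.56,0],[-0.48,-0.05,-0.11,0.06,-0.56,0],[-0.48,-0.05,-0.15,0.06,-0.56,0],[-0.48,-0.05,-0.15,0.06,-0.56,0],[0,0,0,0,0,0],[0,0,0,0,0,0],[0,0,0,0,0,0],[0,0,0,0,0,0],[0,0,0,0,0,0]]]';  python3 - <<'E'
from h import *
import cv2
print(bot.get_obs()["q"])
for n in("scene","wrist","top"): np.save(f"pics/d_{n}.npy",bot.camera(n))
# red-band / white pixels inside pan: crude wrist check
im=np.load("pics/d_wrist.npy").astype(int); r=(im[...,0]>90)&(im[...,1]<im[...,0]*.45)&(im[...,2]<im[...,0]*.45)
ys,xs=np.nonzero(r); print(len(xs), xs.mean() if len(xs) else 0, ys.mean() if len(ys) else 0)
E
```

```text
time: 17.88
ee_pos: [0.5133, -0.0912, 0.2254]
tcp_rot: [-179.0, 36.5, -173.7]
wrist_force: [0.9, -0.4, -2.5]
opening: 0.0229
grasp_force: 108.5
time: 18.8
ee_pos: [0.501, -0.1226, 0.2144]
tcp_rot: [178.2, 57.3, -174.3]
wrist_force: [0.3, 15.6, -7.3]
opening: 0.0229
grasp_force: 118.6
[-28.75766149 -48.43274751 -51.38848957  35.65871549  30.14289059
 -20.70098637]
0 0 0
```

The arm hit its shoulder limit (q2 = -48.4) near the end and drifted in -y against the tub wall (15 N). I'll back off in +y, then check with image code whether the pan is empty.

```bash
python3 -m crank '[[[0.2,0.7,0,0,0,0],[0.2,0.6,0,0,0,0],[0,0,0,0,0,0]]]';  python3 - <<'E'
from h import *
import cv2
print(bot.get_obs()["q"])
def red(im): im=im.astype(int); return (im[...,0]>60)&(im[...,1]<im[...,0]*.5)&(im[...,2]<im[...,0]*.5)
old=cv2.imread("pics/s5.png")[:300,400:,::-1]; print("ref",red(old).sum(), cv2.connectedComponents(red(old).astype(np.uint8))[0])
for n in("wrist","top","scene"):
    im=bot.camera(n); np.save(f"pics/e_{n}.npy",im); k,l,s,c=cv2.connectedComponentsWithStats(red(im).astype(np.uint8))
    print(n,[(c[i].round(0).tolist(),s[i,4]) for i in range(1,k) if s[i,4]>2][:12])
E
```

```text
time: 19.2
ee_pos: [0.515, -0.1015, 0.2175]
tcp_rot: [179.0, 57.3, -173.7]
wrist_force: [-0.2, -0.5, -2.6]
opening: 0.023
grasp_force: 110.4
[-24.02439847 -48.47668316 -51.42636296  33.9928902   26.09227801
 -17.6731361 ]
ref 193 33
wrist []
top [([163.0, 202.0], np.int32(2204))]
scene []
```

```bash
python3 -m crank '[[[0.2,0,0.8,0,0,0],[0.3,0,1,0,0,0],[0.3,0,1,0,0,0],[0.3,0,1,0,0,0],[0.3,0,0.5,0,0,0],[0.3,0,0,-0.09,0.8,0],[0.3,0,0,-0.09,0.8,0],[0.3,0,0,-0.09,0.8,0],[0.3,0,0,-0.09,0.8,0],[0.3,0,0,-0.09,0.8,0],[0,0,0,0,0,0]]]';  python3 - <<'E'
from h import *
import cv2
print(bot.get_obs()["q"])
for n in("wrist","top","scene"):
    im=bot.camera(n); np.save(f"pics/f_{n}.npy",im)
w=np.load("pics/f_wrist.npy"); t=np.load("pics/f_top.npy")
a=cv2.resize(cv2.convertScaleAbs(w[:,:,::-1],alpha=1.4),(400,300)); s=np.load("pics/f_scene.npy")
b=cv2.resize(cv2.convertScaleAbs(s[130:280,200:400,::-1],alpha=1.4),(400,300),interpolation=cv2.INTER_CUBIC)
cv2.imwrite("pics/s6.png",np.hstack([a,b]))
# white/grey blobs in the tub region of the top view
for z in(29,): pass
m=bot.camera_model("top")
c=[proj("top",np.array([.4995+x*.9938-y*.1115,-.096+x*.1115+y*.9938,.03]),m) for x,y in((-.06,-.06),(-.06,.06),(.06,.06),(.06,-.06))]
M=np.zeros(t.shape[:2],np.uint8); cv2.fillPoly(M,[np.round(c).astype(int)],1)
tt=t.astype(int); g=(M>0)&(tt[...,0]>tt[...,1]*.75)
print("nongreen px",g.sum(),"mean",tt[g].mean(0) if g.any() else 0, [x.round(0) for x in c])
E
```

```text
time: 20.27
ee_pos: [0.5753, -0.1043, 0.3027]
tcp_rot: [179.2, 29.3, -173.7]
wrist_force: [-1.6, 0.5, -3.0]
opening: 0.0227
grasp_force: 110.5
[-15.3388111  -15.71091356  -8.76333664  69.69443716  11.18008523
 -19.1653285 ]
nongreen px 885 mean [46.86440678 45.29491525 42.57853107] [array([316., 236.]), array([278., 240.]), array([274., 202.]), array([311., 198.])]
```

```bash
python3 - <<'E'
import numpy as np,cv2
def red(im): im=im.astype(int); return (im[...,0]>40)&(im[...,1]<im[...,0]*.55)&(im[...,2]<im[...,0]*.55)
for n in("wrist","scene"):
    im=np.load(f"pics/f_{n}.npy"); k,l,s,c=cv2.connectedComponentsWithStats(red(im).astype(np.uint8))
    print(n,[(c[i].round(0).tolist(),int(s[i,4]),im[l==i].mean(0).round()) for i in range(1,k) if s[i,4]>2][:15])
E
```

```text
wrist [([510.0, 125.0], 28, array([142.,  71.,  25.]))]
scene [([358.0, 276.0], 2157, array([183.,  99.,  34.])), ([361.0, 303.0], 3, array([188., 103.,  36.])), ([371.0, 304.0], 5, array([188., 103.,  36.])), ([361.0, 307.0], 6, array([188., 103.,  36.]))]
```

No red bands remain in the pan. Back to the mat, levelling the scoop on the way.

```bash
python3 -m crank '[[[0,-0.4,0,-0.04,0.4,-0.1],[0,-0.8,0,-0.04,0.43,-0.12],[0,-1,0,-0.04,0.43,-0.12],[0,-1,0,-0.04,0.43,-0.12],[0.03,-1,0,-0.04,0.43,-0.12],[0.03,-1,-0.2,-0.03,0.43,-0.12],[0.03,-1,-0.3,-0.03,0.43,-0.12],[0.03,-1,-0.4,-0.02,0.43,-0.12],[0.02,-1,-0.4,-0.02,0.43,-0.12],[0.01,-1,-0.4,-0.02,0.43,-0.12],[0,-0.8,-0.4,0,0,0],[0,-0.35,0,0,0,0],[0,0,0,0,0,0],[0,0,0,0,0,0]]]';  python3 - <<'E'
from h import *
import cv2
o=bot.get_obs();print(o["q"],o["ee_pos"],o["tcp_rot"])
t=bot.camera("top"); np.save("pics/g_top.npy",t); np.save("pics/g_scene.npy",bot.camera("scene"))
m=bot.camera_model("top")
c=[proj("top",np.array([.4995+x*.9938-y*.1115,-.096+x*.1115+y*.9938,.03]),m) for x,y in((-.064,-.064),(-.064,.064),(.064,.064),(.064,-.064))]
M=np.zeros(t.shape[:2],np.uint8); cv2.fillPoly(M,[np.round(c).astype(int)],1)
tt=t.astype(int); g=((M>0)&(tt[...,0]>tt[...,1]*.75)).astype(np.uint8)
k,l,s,cc=cv2.connectedComponentsWithStats(g)
print("tub",[(cc[i].round(1).tolist(),int(s[i,4])) for i in range(1,k)])
c=[proj("top",np.array([.5375+x,.1094+y,.02]),m) for x,y in((-.11,-.054),(-.11,.054),(.115,.054),(.115,-.054))]
M=np.zeros(t.shape[:2],np.uint8); cv2.fillPoly(M,[np.round(c).astype(int)],1)
g=((M>0)&(tt[...,0]>tt[...,2]*.6)).astype(np.uint8);k,l,s,cc=cv2.connectedComponentsWithStats(g)
print("bin",[(cc[i].round(1).tolist(),int(s[i,4])) for i in range(1,k)])
E
```

```text
time: 21.58
ee_pos: [0.575, -0.3106, 0.2636]
tcp_rot: [-179.7, 0.5, 178.4]
wrist_force: [-0.2, 0.0, -1.5]
opening: 0.0226
grasp_force: 110.4
[-2.83695040e+01  1.99372861e+01  2.91751153e+01  9.86746405e+01
 -2.08680634e-02 -2.67271650e+01] [ 0.57502214 -0.31062799  0.26355801] [-179.7280655     0.4936298   178.35872983]
tub [([295.9, 216.0], 62), ([294.1, 233.6], 223)]
bin []
```

The bin is empty, and the tub shows about 285 whitish pixels, against about 55 for one can, so all five are in the tub. Now to set the scoop down.

```bash
python3 -m crank '[[[0.15,-0.03,-0.5,0,0.07,0],[0,0,-1,0,0,-0.03],[0,0,-1,0,0,0],[0,0,-1,0,0,0],[0,0,-1,0,0,0],[0,0,-1,0,0,0],[0,0,-0.8,0,0,0],[0,0,-0.5,0,0,0],[0,0,-0.3,0,0,0],[0,0,0,0,0,0],[0,0,0,0,0,0]]]'; python3 -m crank '[[[0,0,-0.1,0,0,0],[0,0,-0.1,0,0,0],[0,0,0,0,0,0]]]'; python3 -m crank '[[[0,0,-0.1,0,0,0],[0,0,0,0,0,0]]]'
```

```text
time: 22.6
ee_pos: [0.5789, -0.3112, 0.1207]
tcp_rot: [-179.7, -0.1, 178.2]
wrist_force: [-0.3, -0.2, -0.9]
opening: 0.0228
grasp_force: 110.4
time: 22.85
ee_pos: [0.5789, -0.3114, 0.1164]
tcp_rot: [-179.7, -0.1, 178.2]
wrist_force: [0.1, -0.3, -1.6]
opening: 0.0226
grasp_force: 110.4
time: 23.02
ee_pos: [0.5787, -0.3113, 0.1139]
tcp_rot: [-179.7, -0.2, 178.2]
wrist_force: [-0.2, 0.1, -2.4]
opening: 0.0223
grasp_force: 110.4
```

```bash
python3 -m crank '[[[0,0,-0.08,0,0,0],[0,0,0,0,0,0]]]'; python3 -m crank '[[[0,0,-0.05,0,0,0],[0,0,0,0,0,0]]]'; python3 -m crank '[[[0,0,-0.05,0,0,0],[0,0,0,0,0,0]]]'
```

```text
time: 23.18
ee_pos: [0.5786, -0.3113, 0.1122]
tcp_rot: [-179.7, -0.2, 178.2]
wrist_force: [-0.3, -0.4, -2.5]
opening: 0.0228
grasp_force: 110.4
time: 23.35
ee_pos: [0.5786, -0.3113, 0.1113]
tcp_rot: [-179.7, -0.2, 178.2]
wrist_force: [-0.2, 0.5, -2.5]
opening: 0.0229
grasp_force: 110.4
time: 23.52
ee_pos: [0.5788, -0.3113, 0.111]
tcp_rot: [-179.7, -0.1, 178.2]
wrist_force: [-0.4, -0.3, 2.2]
opening: 0.0231
grasp_force: 111.2
```

Contact came at the same height as at the start, so there was no slip. I'll release, rise and travel to the lid, turning the hand to close across its handle.

```bash
python3 -m crank '[[[0,0,0,0,0,0],[0,0,0,0,0,0],[0,0,0,0,0,0],[0,0,0,0,0,0],[0,0,0,0,0,0],[0,0,0.5,0,0,0],[0,0,1,0,0,0],[0,0,1,0,0,0],[0,0,1,0,0,0],[0,0,1,0,0,0],[0,0,1,0,0,0],[0,0,1,0,0,0],[0,0.5,0.5,0,0,0],[0,1,0,0,0,-0.5],[0,1,0,0,0,-0.5],[0,1,0,0,0,-0.5],[0,1,0,0,0,-0.5],[0,1,0,0,0,-0.5],[0,1,0,0,0,-0.5],[0,1,0,0,0,-0.5]]]' 1 40; python3 -m crank '[[[0,1,0,0,0,-0.5],[0,1,0,0,0,-0.5],[0,1,0,0,0,-0.5],[0,1,0,0,0,-0.5],[0,1,0,0,0,-0.5],[0,1,0,0,0,-0.5],[0,1,0,0,0,-0.5],[0,1,0,0,0,-0.5],[0,1,0,0,0,-0.5],[0,1,0,0,0,-0.5],[0,1,0,0,0,-0.5],[0,1,0,0,0,-0.5],[0,1,0,0,0,-0.5],[0,1,0,0,0,-0.5],[-0.1,1,0,0,0,-0.5],[-0.1,1,0,0,0,-0.5],[-0.2,1,0,0,0,0],[-0.2,1,0,0,0,0],[-0.2,1,0,0,0,0],[-0.2,1,0,0,0,0]]]'; python3 -m crank '[[[-0.2,1,0,0,0,0],[0,1,0,0,0,0],[0,1,0,0,0,0],[0,1,0,0,0,0],[0,0.5,0,0,0,0],[0,0,0,0,0,0],[0,0,0,0,0,0]]]'; python3 - <<'E'
from h import *
import cv2
print(bot.get_obs()["q"])
m=bot.camera_model("wrist"); w=bot.camera("wrist"); np.save("pics/l_w.npy",w); np.save("pics/l_m.npy",m,allow_pickle=True)
t=bot.camera("top"); np.save("pics/l_top.npy",t)
tt=t.astype(int); org=((tt[...,0]>90)&(tt[...,1]<tt[...,0]*.65)&(tt[...,2]<tt[...,0]*.4)).astype(np.uint8)
ww=w.astype(int); o2=((ww[...,0]>70)&(ww[...,1]<ww[...,0]*.68)&(ww[...,2]<ww[...,0]*.45)).astype(np.uint8)
print("orange",o2.sum()); cs,h=cv2.findContours(o2,cv2.RETR_CCOMP,cv2.CHAIN_APPROX_SIMPLE)
for c,hh in zip(cs,h[0]):
    a=cv2.contourArea(c)
    if a>30:
        M=cv2.moments(c);u,v=M['m10']/M['m00'],M['m01']/M['m00']
        print("hole" if hh[3]>=0 else "outer",a,(round(u,1),round(v,1)),ray("w",u,v,.006,m).round(4), [ray("w",*p,.006,m)[:2].round(3).tolist() for p in cv2.boxPoints(cv2.minAreaRect(c))] if a>3000 else "")
E
```

```text
time: 25.18
ee_pos: [0.5784, -0.1596, 0.2506]
tcp_rot: [-179.7, -0.2, 154.0]
wrist_force: [0.0, -0.0, 1.0]
opening: 0.0856
grasp_force: 0.0
time: 26.85
ee_pos: [0.5578, 0.2401, 0.2506]
tcp_rot: [-179.7, -0.2, 99.1]
wrist_force: [0.5, 0.1, 0.6]
opening: 0.0854
grasp_force: 0.0
time: 27.43
ee_pos: [0.5543, 0.3288, 0.2503]
tcp_rot: [-179.7, -0.1, 99.2]
wrist_force: [-0.8, -0.2, -0.5]
opening: 0.0851
grasp_force: 0.0
[ 30.57264548  18.94663792  26.41401121  97.69571223   0.24156781
 111.38395601]
orange 18505
outer 19305.5 (255.7, 156.7) [0.5525 0.3339 0.006 ] [[0.441, 0.381], [0.642, 0.415], [0.676, 0.28], [0.454, 0.242]]
hole 117.0 (326.6, 159.8) [0.6369 0.3439 0.006 ] 
hole 115.0 (184.7, 160.4) [0.4691 0.3157 0.006 ] 
hole 959.5 (255.5, 164.4) [0.5538 0.3246 0.006 ]
```

Wrist and top views agree on the lid: centre about (0.554, 0.329), yaw 9.3°, holes 170 mm apart. Before lifting it I'll refine the pins from the first wrist picture, which shows both.

```bash
python3 - <<'E'
from h import *
import cv2
m=np.load("pics/w1m.npy",allow_pickle=True).item(); im=np.load("pics/w1.npy").astype(int)
for n,(x0,y0,x1,y1) in {"pin1":(6,105,50,140),"pin0":(55,250,95,280)}.items():
    r=im[y0:y1,x0:x1]; g=(r[...,0]>r[...,1]*.8).astype(np.uint8)
    k,l,s,c=cv2.connectedComponentsWithStats(g)
    for i in range(1,k):
        if s[i,4]<8 : continue
        ys,xs=np.nonzero(l==i); p=np.c_[xs+x0,ys+y0].astype(float)
        d=np.linalg.svd(p-p.mean(0),full_matrices=False)[2][0]; q=(p-p.mean(0))@d
        w=np.sqrt(((p-p.mean(0)-np.outer(q,d))**2).sum(1).mean())*3.46
        e=[p.mean(0)+d*q.min(),p.mean(0)+d*q.max()]
        print(n,s[i],"width",w.round(1),[ (E.round(1).tolist(),ray("w",*E,.096,m)[:2].round(4).tolist(),ray("w",*E,.070,m)[:2].round(4).tolist()) for E in e])
# tub rim from top view: fit of bright rim vs template
t=np.load("pics/g_top.npy").astype(int); 
g=((t[...,1]>1.6*t[...,0])&(t[...,1]>1.6*t[...,2])&(t[...,1]>25)).astype(np.uint8); g[:, :250]=0; g[:,340:]=0; g[:180]=0
k,l,s,c=cv2.connectedComponentsWithStats(g); i=1+s[1:,4].argmax(); b=(l==i).astype(np.uint8)
print(s[i],c[i])
core=cv2.morphologyEx(b,cv2.MORPH_OPEN,np.ones((25,25),np.uint8)); ys,xs=np.nonzero(core)
print("core",xs.mean(),ys.mean(),ray("top",xs.mean(),ys.mean(),.07)[:2], cv2.minAreaRect(np.c_[xs,ys].astype(np.float32)))
for z in(.07,): 
    M=[proj("top",np.array([.4995+x*.9938,-.096+x*.1115,.096])) for x in(-.086,.086)]; print("pred pins",M)
E
```

```text
pin1 [  0   0  40   8 169] width 5.4 [([5.7, 108.4], [0.5985, -0.0872], [0.5988, -0.067]), ([45.0, 104.9], [0.6, -0.1273], [0.6004, -0.1104])]
pin1 [  4  15  22   9 131] width 6.5 [([31.1, 123.1], [0.583, -0.1091], [0.582, -0.0907]), ([10.0, 125.4], [0.5817, -0.0871], [0.5807, -0.067])]
pin1 [ 0 17  7 18 70] width 5.0 [([5.6, 122.1], [0.5852, -0.0836], [0.5844, -0.0631]), ([9.3, 139.6], [0.5676, -0.0826], [0.5654, -0.0621])]
pin0 [  0   4  40  26 354] width 15.9 [([51.8, 269.6], [0.4166, -0.0922], [0.4022, -0.0724]), ([94.2, 278.2], [0.403, -0.1392], [0.3874, -0.1232])]
pin0 [ 10  10  16  14 103] width 5.8 [([79.3, 260.3], [0.4271, -0.1266], [0.4135, -0.1096]), ([65.1, 273.1], [0.4114, -0.1066], [0.3965, -0.088])]
[ 272  187   49   66 1965] [295.57862595 217.28905852]
core nan nan [nan nan] ((0.0, 0.0), (0.0, 0.0), 0.0)
pred pins [array([300.06711563, 247.01876617]), array([293.06325319, 190.3736481 ])]<stdin>:20: RuntimeWarning: Mean of empty slice.
  ret = ret.dtype.type(ret / rcount)
```

The pin estimates differ by about 3 mm, which is the whole tolerance. I'll spend a few seconds looking straight down at the tub.

```bash
python3 -m crank '[[[-0.13,-1,0,0,0,0],[-0.13,-1,0,0,0,0],[-0.13,-1,0,0,0,0],[-0.13,-1,0,0,0,0],[-0.13,-1,0,0,0,0],[-0.13,-1,0,0,0,0],[-0.13,-1,0,0,0,0],[-0.13,-1,0,0,0,0],[-0.13,-1,0,0,0,0],[-0.13,-1,0,0,0,0],[-0.13,-1,0,0,0,0],[-0.13,-1,0,0,0,0],[-0.13,-1,0,0,0,0],[-0.13,-1,0,0,0,0],[-0.13,-1,0,0,0,0],[-0.13,-1,0,0,0,0],[-0.13,-1,0,0,0,0],[-0.13,-1,0,0,0,0],[-0.13,-1,0,0,0,0],[-0.13,-1,0,0,0,0]]]'; python3 -m crank '[[[-0.1,-0.9,0,0,0,0],[0,0,0,0,0,0],[0,0,0,0,0,0],[0,0,0,0,0,0],[0,0,0,0,0,0]]]'; python3 - <<'E'
from h import *
import cv2
o=bot.get_obs();print(o["qd"].round(2))
m=bot.camera_model("wrist"); w=bot.camera("wrist"); np.save("pics/p_w.npy",w); np.save("pics/p_m.npy",m,allow_pickle=True)
ww=w.astype(int)
P={s:proj("w",np.array([.499+s*.0855,-.0965+s*.0096,.085]),m) for s in(-1,1)}; print(P)
for s,p in P.items():
    x0,y0=(p-22).astype(int); r=ww[y0:y0+44,x0:x0+44]; g=(r[...,1]<1.3*r[...,0]).astype(np.uint8)
    k,l,st,c=cv2.connectedComponentsWithStats(g)
    for i in range(1,k):
        if st[i,4]<8: continue
        ys,xs=np.nonzero(l==i); q=np.c_[xs+x0,ys+y0]; print(s,st[i].tolist(),(c[i]+[x0,y0]).round(1),ray("w",*(c[i]+[x0,y0]),.083,m)[:2].round(4), w[q[:,1],q[:,0]].mean(0).round())
def crop(p): x,y=(p-25).astype(int); return cv2.resize(cv2.convertScaleAbs(w[y:y+50,x:x+50,::-1],alpha=1.6),(400,400),interpolation=cv2.INTER_CUBIC)
a=np.hstack([crop(P[-1]),crop(P[1])])
cv2.imwrite("pics/pins.png",a)
E
```

```text
time: 29.2
ee_pos: [0.5018, -0.0731, 0.2508]
tcp_rot: [-179.8, -0.1, 99.1]
wrist_force: [0.9, 0.1, 0.2]
opening: 0.0853
grasp_force: 0.0
time: 29.62
ee_pos: [0.5006, -0.089, 0.2506]
tcp_rot: [-179.7, -0.2, 99.1]
wrist_force: [0.2, 0.5, -0.5]
opening: 0.0855
grasp_force: 0.0
[ 0.48  0.08  0.17 -0.02 -0.02 -0.12]
{-1: array([164.14236619, 179.72509505]), 1: array([342.61677397, 188.24146732])}
-1 [0, 0, 41, 44, 493] [149.1 182. ] [ 0.3987 -0.1113] [225. 226. 215.]
-1 [15, 16, 13, 11, 94] [163.2 178. ] [ 0.4119 -0.1051] [95. 97. 97.]
1 [0, 0, 44, 44, 653] [353.9 191.7] [ 0.5968 -0.0891] [184. 184. 175.]
1 [13, 15, 12, 12, 98] [338.5 186.4] [ 0.5808 -0.0862] [83. 84. 85.]
```

Pins are at (0.4119,-0.1051) and (0.5808,-0.0862), so mid (0.4964,-0.0957) and yaw 6.4°. The wrist camera may have a constant x bias of about 2 mm in the tool frame. Gripping the lid will calibrate it, because its holes then sit at a known place relative to the TCP.

```bash
python3 -m crank '[[[0.13,1,0,0,0,0],[0.13,1,0,0,0,0],[0.13,1,0,0,0,0],[0.13,1,0,0,0,0],[0.13,1,0,0,0,0],[0.13,1,0,0,0,0],[0.13,1,0,0,0,0],[0.13,1,0,0,0,0],[0.13,1,0,0,0,0],[0.13,1,0,0,0,0],[0.13,1,0,0,0,0],[0.13,1,0,0,0,0],[0.13,1,0,0,0,0],[0.13,1,0,0,0,0],[0.13,1,0,0,0,0],[0.13,1,0,0,0,0],[0.13,1,0,0,0,0],[0.13,1,0,0,0,0],[0.13,1,0,0,0,0],[0.13,1,0,0,0,0]]]'; python3 -m crank '[[[0.09,0.9,0,0,0,0],[0,0,-0.6,0,0,0],[0,0,-1,0,0,0],[0,0,-1,0,0,0],[0,0,-1,0,0,0],[0,0,-1,0,0,0],[0,0,-1,0,0,0],[0,0,-1,0,0,0],[0,0,-1,0,0,0],[0,0,-1,0,0,0],[0,0,-1,0,0,0],[0,0,-0.8,0,0,0],[0,0,-0.3,0,0,0],[0,0,0,0,0,0],[0,0,0,0,0,0]]]'
```

```text
time: 31.33
ee_pos: [0.5522, 0.3125, 0.2504]
tcp_rot: [-179.7, -0.2, 99.2]
wrist_force: [0.6, -0.3, 0.7]
opening: 0.0854
grasp_force: 0.0
time: 32.58
ee_pos: [0.5544, 0.3291, 0.037]
tcp_rot: [-179.7, -0.2, 99.2]
wrist_force: [0.0, -0.7, 0.9]
opening: 0.0852
grasp_force: 0.0
```

```bash
python3 -m crank '[[[0,0,0,0,0,0],[0,0,0,0,0,0],[0,0,0,0,0,0],[0,0,0,0,0,0],[0,0,0,0,0,0],[0,0,0,0,0,0],[0,0,0,0,0,0],[0,0,0,0,0,0]]]' 0 80; python3 -m crank '[[[0,0,0.3,0,0,0],[0,0,0.8,0,0,0],[0,0,1,0,0,0],[0,0,1,0,0,0],[0,0,1,0,0,0],[0,0,1,0,0,0],[0,0,1,0,0,0],[0,0,0.5,0,0,0],[0,0,0,0,0,0],[0,0,0,0,0,0]]]'; python3 - <<'E'
from h import *
import cv2
o=bot.get_obs();print(o["ee_pos"],o["tcp_rot"],o["torque"].round(2))
m=bot.camera_model("wrist"); w=bot.camera("wrist"); np.save("pics/k_w.npy",w); np.save("pics/k_m.npy",m,allow_pickle=True)
zl=o["ee_pos"][2]-.037+.003
ww=w.astype(int); o2=((ww[...,0]>60)&(ww[...,1]<ww[...,0]*.7)&(ww[...,2]<ww[...,0]*.5)).astype(np.uint8)
print("orange",o2.sum()); cs,h=cv2.findContours(o2,cv2.RETR_CCOMP,cv2.CHAIN_APPROX_SIMPLE)
for c,hh in zip(cs,h[0]):
    a=cv2.contourArea(c)
    if a>60:
        M=cv2.moments(c);u,v=M['m10']/M['m00'],M['m01']/M['m00']
        print("hole" if hh[3]>=0 else "outer",a,(round(u,1),round(v,1)),ray("w",u,v,zl,m).round(4),cv2.boundingRect(c))
E
```

```text
time: 33.25
ee_pos: [0.5546, 0.3288, 0.037]
tcp_rot: [-179.8, -0.2, 99.1]
wrist_force: [-0.9, 0.4, 3.8]
opening: 0.0144
grasp_force: 79.9
time: 34.08
ee_pos: [0.5545, 0.3287, 0.1679]
tcp_rot: [-179.7, -0.2, 99.1]
wrist_force: [-0.5, -0.2, -3.9]
opening: 0.0146
grasp_force: 79.0
[0.55453145 0.32872517 0.16792235] [-1.79721690e+02 -1.63182410e-01  9.91364033e+01] [ 0.02 -0.03  0.  ]
orange 65998
outer 224.5 (377.1, 328.0) [0.6358 0.2795 0.1339] (367, 316, 22, 25)
outer 225.0 (132.1, 328.1) [0.49   0.2554 0.1339] (121, 316, 23, 25)
outer 128.0 (275.6, 322.2) [0.5748 0.2736 0.1339] (271, 311, 9, 23)
outer 145.0 (233.8, 322.0) [0.55   0.2697 0.1339] (230, 309, 10, 25)
outer 65169.0 (255.4, 183.6) [0.549  0.3566 0.1339] (41, 99, 429, 213)
hole 366.5 (411.0, 230.6) [0.6372 0.344  0.1339] (400, 220, 23, 22)
hole 385.5 (99.0, 231.2) [0.4687 0.3161 0.1339] (87, 220, 25, 23)
```

The lid is gripped. Its holes read 1.3 mm low in lid x relative to the TCP, which is the camera bias. Corrected target for the TCP: (0.498, -0.0964), with a turn of -3.0°.

```bash
python3 -m crank '[[[-0.13,-0.5,0,0,0,-0.02],[-0.13,-1,0,0,0,-0.02],[-0.13,-1,0,0,0,-0.02],[-0.13,-1,0,0,0,-0.02],[-0.13,-1,0,0,0,-0.02],[-0.13,-1,0,0,0,-0.02],[-0.13,-1,0,0,0,-0.02],[-0.13,-1,0,0,0,-0.02],[-0.13,-1,0,0,0,-0.02],[-0.13,-1,0,0,0,-0.02],[-0.13,-1,0,0,0,-0.02],[-0.13,-1,0,0,0,-0.02],[-0.13,-1,0,0,0,-0.02],[-0.13,-1,0,0,0,-0.02],[-0.13,-1,0,0,0,-0.02],[-0.13,-1,0,0,0,-0.02],[-0.13,-1,0,0,0,-0.02],[-0.13,-1,0,0,0,-0.02],[-0.13,-1,0,0,0,-0.02],[-0.13,-1,0,0,0,-0.02]]]'; python3 -m crank '[[[-0.13,-1,0,0,0,-0.02],[-0.1,-0.75,-0.2,0,0,-0.02],[0,0,-0.5,0,0,0],[0,0,-0.4,0,0,0],[0,0,0,0,0,0],[0,0,0,0,0,0],[0,0,0,0,0,0]]]'
```

```text
time: 35.8
ee_pos: [0.5012, -0.0625, 0.1671]
tcp_rot: [-179.6, -0.2, 96.4]
wrist_force: [0.5, -0.4, -2.7]
opening: 0.0148
grasp_force: 78.9
time: 36.38
ee_pos: [0.4978, -0.0957, 0.1464]
tcp_rot: [-179.7, -0.2, 96.2]
wrist_force: [0.1, -0.0, -3.4]
opening: 0.0144
grasp_force: 78.8
```

```bash
python3 -m crank '[[[0,-0.03,-0.3,0,0,0],[0,0,-0.3,0,0,0],[0,0,-0.15,0,0,0],[0,0,0,0,0,0]]]'; python3 -m crank '[[[0,0,-0.2,0,0,0],[0,0,-0.2,0,0,0],[0,0,0,0,0,0]]]'
```

```text
time: 36.72
ee_pos: [0.4974, -0.0967, 0.1304]
tcp_rot: [-179.6, -0.2, 96.1]
wrist_force: [-0.3, -0.8, -3.5]
opening: 0.0145
grasp_force: 79.0
time: 36.97
ee_pos: [0.4976, -0.0969, 0.1226]
tcp_rot: [-179.7, -0.2, 96.1]
wrist_force: [-0.5, 1.2, -3.5]
opening: 0.0145
grasp_force: 78.9
```

The lid underside is at 86 mm, below the pin tips, with no contact force: both pins are through. Continue down to the rim.

```bash
python3 -m crank '[[[0,0,-0.25,0,0,0],[0,0,-0.25,0,0,0],[0,0,-0.15,0,0,0],[0,0,0,0,0,0]]]'; python3 -m crank '[[[0,0,-0.06,0,0,0],[0,0,0,0,0,0]]]'; python3 -m crank '[[[0,0,-0.05,0,0,0],[0,0,0,0,0,0]]]'
```

```text
time: 37.3
ee_pos: [0.4974, -0.0968, 0.1095]
tcp_rot: [-179.7, -0.2, 96.1]
wrist_force: [-0.9, -0.8, -3.1]
opening: 0.0147
grasp_force: 79.0
time: 37.47
ee_pos: [0.4979, -0.0969, 0.1092]
tcp_rot: [-179.7, -0.2, 96.1]
wrist_force: [-0.3, 0.8, -2.8]
opening: 0.0148
grasp_force: 79.0
time: 37.63
ee_pos: [0.4979, -0.0969, 0.1083]
tcp_rot: [-179.7, -0.2, 96.1]
wrist_force: [-0.9, -0.3, -3.2]
opening: 0.0148
grasp_force: 79.0
```

```bash
python3 -m crank '[[[0,0,-0.05,0,0,0],[0,0,0,0,0,0]]]'; python3 -m crank '[[[0,0,-0.04,0,0,0],[0,0,0,0,0,0]]]'; python3 -m crank '[[[0,0,-0.03,0,0,0],[0,0,0,0,0,0]]]'
```

```text
time: 37.8
ee_pos: [0.4979, -0.0969, 0.1072]
tcp_rot: [-179.7, -0.2, 96.1]
wrist_force: [0.1, -0.4, -3.7]
opening: 0.0147
grasp_force: 79.0
time: 37.97
ee_pos: [0.4979, -0.0969, 0.1069]
tcp_rot: [-179.8, -0.2, 96.1]
wrist_force: [-1.5, -0.4, 1.4]
opening: 0.0145
grasp_force: 79.4
time: 38.13
ee_pos: [0.498, -0.0969, 0.1069]
tcp_rot: [-179.8, -0.2, 96.1]
wrist_force: [-4.1, 0.6, 6.1]
opening: 0.0145
grasp_force: 80.3
```

It met the rim at exactly the flush height. Release, rise, retreat and take a last look.

```bash
python3 -m crank '[[[0,0,0,0,0,0],[0,0,0,0,0,0],[0,0,0,0,0,0],[0,0,0,0,0,0],[0,0,0,0,0,0],[0,0,0.5,0,0,0],[0,0,1,0,0,0],[0,0,1,0,0,0],[0,0,1,0,0,0],[0,0,1,0,0,0],[0,0,1,0,0,0],[0,0,1,0,0,0],[0,0,1,0,0,0],[-0.8,0,0.5,0,0,0],[-1,0,0,0,0,0],[-1,0,0,0,0,0],[-1,0,0,0,0,0],[-1,0,0,0,0,0],[0,0,0,0,0,0],[0,0,0,0,0,0]]]' 1; python3 - <<'E'
from h import *
import cv2
s=bot.camera("scene"); t=bot.camera("top"); np.save("pics/z_s.npy",s); np.save("pics/z_t.npy",t)
a=cv2.resize(s[90:300,130:400,::-1],(514,400),interpolation=cv2.INTER_CUBIC)
b=cv2.resize(t[110:270,180:292,::-1],(280,400),interpolation=cv2.INTER_CUBIC)
b=cv2.resize(t[110:270,260:372,::-1],(280,400),interpolation=cv2.INTER_CUBIC)
cv2.imwrite("pics/final.png",cv2.convertScaleAbs(np.hstack([a,b]),alpha=1.3))
E
```

```text
time: 39.8
ee_pos: [0.4017, -0.097, 0.267]
tcp_rot: [-179.8, -0.1, 96.1]
wrist_force: [0.4, -0.0, -0.3]
opening: 0.0857
grasp_force: 0.0
```

View pics/final.png

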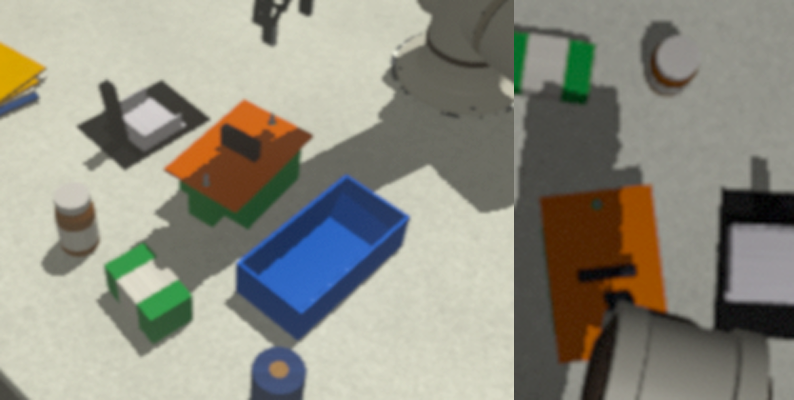

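The final picture shows the lid flat on the tub with both pins through it (at (206,180) and (272,120)). The bin is empty, the scoop stands on its mat, the jar, roll and carton look undisturbed, and no can is lying loose.

```bash
python3 -c "
from workcell import bot;print(bot.job_done())"
```

```text
the job is handed in; nothing more can be done
None
```

I handed the job in at about 40 s: all five canisters went into the tub in one scoopful, the scoop is back on its mat, and the lid is flush on both pins. While tipping, the arm reached a shoulder limit and the scoop pressed the tub at about 15 N, but nothing slipped.

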